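Rack the bending dies by size

TASK

The four steel bending dies are back from a job: put them away on the die rack, one over each post in order of diameter, with the largest next to the carrying handle and the smallest at the other end. Each must sit flat on the rack plate, and the finished iron scroll is to stay where it lies.

Things in the scene. Friction and masses are not known exactly. Their poses are not given: they have to be found in the camera images.
- die_34: smallest of the four loose bending dies: a plain bright steel ring 34 mm in outside diameter and 36 mm tall with a 24 mm bore right through, standing upright on the bench at the start; about 0.13 kg. Origin: centre of its underside; z up along its bore.
- die_44: second smallest of the four loose bending dies: a plain bright steel ring 44 mm in outside diameter and 36 mm tall with a 24 mm bore right through, standing upright on the bench at the start; about 0.3 kg. Origin: centre of its underside; z up along its bore.
- die_54: second largest of the four loose bending dies: a plain bright steel ring 54 mm in outside diameter and 36 mm tall with a 24 mm bore right through, standing upright on the bench at the start; about 0.52 kg. Origin: centre of its underside; z up along its bore.
- die_64: largest of the four loose bending dies: a plain bright steel ring 64 mm in outside diameter and 36 mm tall with a 24 mm bore right through, standing upright on the bench at the start; about 0.78 kg. Origin: centre of its underside; z up along its bore.
- post_a: one of four identical upright steel posts on the rack, 8 mm thick with a rounded top, 50 mm tall above the rack plate. The posts stand in one straight row 88 mm apart, and the letters do not tell their order. Origin: centre of its foot, on the rack plate's top face (8 mm above the bench); z up, y along the row, x across it.
- post_b: one of four identical upright steel posts on the rack, 8 mm thick with a rounded top, 50 mm tall above the rack plate. The posts stand in one straight row 88 mm apart, and the letters do not tell their order. Origin: centre of its foot, on the rack plate's top face (8 mm above the bench); z up, y along the row, x across it.
- post_c: one of four identical upright steel posts on the rack, 8 mm thick with a rounded top, 50 mm tall above the rack plate. The posts stand in one straight row 88 mm apart, and the letters do not tell their order. Origin: centre of its foot, on the rack plate's top face (8 mm above the bench); z up, y along the row, x across it.
- post_d: one of four identical upright steel posts on the rack, 8 mm thick with a rounded top, 50 mm tall above the rack plate. The posts stand in one straight row 88 mm apart, and the letters do not tell their order. Origin: centre of its foot, on the rack plate's top face (8 mm above the bench); z up, y along the row, x across it.
- handle: the rack's handle: a dark round-bar hoop 68 mm wide and 68 mm tall across one end of the rack plate, 88 mm beyond the last post (either end; at the other is only a tab 16 mm tall). The rack plate, a grey flat bar 75 x 490 mm and 8 mm thick, is fixed to the bench. Origin: middle of the hoop's foot, on the plate's top (8 mm above the bench); z up, y along the row, x across it.
- scroll: bystander: flat-lying scroll bent from 12 mm round iron, about 190 x 130 mm, on the bench to the left. Origin: on the bench at the curl's centre.
There are look-alikes about, which are no part of the job. What is shaped like the die_34 but pink is not meant. What is shaped like the handle but orange is not meant.

How it is judged (in metres and radians):
At the end, for the whole second after the job is handed in: Each die is flat over its own post (within 12 mm of it, underside within 4 mm of the plate's top, upright within 0.1 rad), largest next to the handle, then by falling diameter (88, 176, 264 and 352 mm from the handle, each within 14 mm), at rest and let go (horizontal distance between die_64 and handle between 0.074 and 0.102 m and (horizontal distance between die_64 and post_a below 0.012 m or horizontal distance between die_64 and post_b below 0.012 m or horizontal distance between die_64 and post_c below 0.012 m or horizontal distance between die_64 and post_d below 0.012 m) and height (world z) of die_64 between 0.004 and 0.012 m and angle between each of die_64, die_54, die_44, die_34's own z axis and vertical below 0.1 rad and linear speed of each of die_64, die_54, die_44, die_34 below 0.02 m/s and angular speed of each of die_64, die_54, die_44, die_34 below 0.2 rad/s and horizontal distance between die_54 and handle between 0.162 and 0.19 m and (horizontal distance between die_54 and post_a below 0.012 m or horizontal distance between die_54 and post_b below 0.012 m or horizontal distance between die_54 and post_c below 0.012 m or horizontal distance between die_54 and post_d below 0.012 m) and height (world z) of die_54 between 0.004 and 0.012 m and horizontal distance between die_44 and handle between 0.25 and 0.278 m and (horizontal distance between die_44 and post_a below 0.012 m or horizontal distance between die_44 and post_b below 0.012 m or horizontal distance between die_44 and post_c below 0.012 m or horizontal distance between die_44 and post_d below 0.012 m) and height (world z) of die_44 between 0.004 and 0.012 m and horizontal distance between die_34 and handle between 0.338 and 0.366 m and (horizontal distance between die_34 and post_a below 0.012 m or horizontal distance between die_34 and post_b below 0.012 m or horizontal distance between die_34 and post_c below 0.012 m or horizontal distance between die_34 and post_d below 0.012 m) and height (world z) of die_34 between 0.004 and 0.012 m); the robot touches nothing.
It fails at once if the scroll is knocked out of place (more than 30 mm) (distance of scroll from where it was at the start of the episode above 0.03 m).
It also fails if it takes over 112 s, if anything falls off the work surface, if the arm or the gripper's body presses on something with over 40 N, if the wrist force passes 120 N, or if a joint passes its speed limit or range.

ROBOT

A 6-joint arm with a two-finger parallel gripper is mounted at the origin on the work surface. World frame = base frame: x ahead of the robot, y to its left, z up, the work surface at z = 0. Lengths are in mm, angles in rad, forces in N, time in s.
With the tool pointing down it reaches from about 275 to 975 mm from the base axis. Payload 8.4 kg.
Tool frame: the origin (TCP) lies midway between the tips of the shut fingers; the grasp point (between the pads) lies 19 mm behind it; z points along the fingers, y is the line along which they close (so a half turn about z gives the same grasp; the last joint's range is limited). The gripper opens to 92 mm and grips with 3 to 60 N. Pads are 20 mm wide; open, the fingers measure 128 mm over their backs; the gripper's body (75 mm by 189 mm) begins 69 mm behind the grasp point.
Start: joints at [-1.175, 0.353, 1.633, -0, 1.155, -0.002], TCP at [242.118, -576.2, 214.583] pointing down, gripper open.
Joint ranges: [-2.63, 2.63], [-0.92, 2.1], [0.06, 2.66], [-1.3, 4.44], [0, 2.69], [-3.02, 3.02]. Speed limits (rad/s): [2.22, 2.22, 2.79, 3.14, 3.14, 3.14].

INTERFACE

Orientations are given as a unit quaternion [x, y, z, w].
In Python, from cell import * gives the robot as it stands.
- The arm moves only by the tool arm_command, never from a script. Its argument "deltas" is a list of rows, each an object of numbers: "tx", "ty", "tz": the shift along the world's x, y, z in mm; "ax", "ay", "az": the turn, a rotation vector about the world's x, y, z in rad. A call has 1 to 5 rows; each row shifts and turns the commanded pose from where the row before left it; what a row does not reach is not made up. A row lasts 1/12 s, in which the tool goes at most 41.7 mm and 7.16 degrees, less where a joint would pass 70% of its speed; a pose out of reach is approached as far as the arm can. A call is refused whole if a number of a shift passes 41.7 or a number of a turn 0.125, either way. A call with a gripper value outside its range is refused whole. "hand" is the finger opening in mm, from 0 to 91.9, set as the call begins (left out, the last holds). The fingers move at their own pace and stop on an object; "grip_force" is the grip in N (left out, the last holds). Time passes only in rows, so rows that do not move let the fingers close. It gives the time, the measured TCP pose, the force, the opening and the grip force at its end, in the units of the state.
- observe(): the state, without advancing time (a new reading comes with each control period).
- get_image(name): name is "scene" or "top" or "wrist"; returns a dict with "color" (420x560x3 uint8, red, green, blue), "vertical_fov" (degrees; the focal length in pixels is half the picture's height over the tangent of half this angle, whatever the lens; pixels are square), "cx", "cy" (the principal point, pixels), "D" ([k1, k2, p1, p2, k3] as OpenCV has them; the pictures are not rectified), "origin" and "attitude" of the camera in the world. Camera axes: x right, y down, z forward; pixel columns grow to the right and rows downward; lengths in mm; the calibration is good to about 2 mm. A picture is of the moment at which its call begins. There is no depth.
- job_done(): hands the job in; it is judged then, once.
The state is a dict: "time": time; "qpos": joint angles; "qvel": joint speeds; "tau": joint torques, N m; "ee_pos": TCP position; "tool_rot": TCP orientation; "force": force on the tool from outside, world axes, zero at the start; "ft_torque": the same for the moment, N m; "finger_gap": finger opening in mm; "gripper_force": force on a finger pad.
Only numpy, scipy, OpenCV 4.12 (cv2) and the standard library are available. Lean on these libraries where they do the work, as an engineer would, in place of code of your own. Each camera call takes 0.05 s, during which the arm holds its last target. There are 200 camera calls.

## Working session

There is one attempt and no reset: what is moved stays moved. The work goes in short steps, Python scripts to look and compute and a tool call to move; the robot and the scene stay as the last step left them, time stands still between calls to the robot, and variables do not carry over. Pictures are saved under pics/ and viewed, at most 14 in all, crops included, and the job is handed in when it is done.

Besides the shell and the picture viewer there is one more tool, called by a JSON object that holds its "method" and its "body". arm_command: Moves the arm, as the interface text tells. Its arguments: {"type":"object","properties":{"deltas":{"type":"array"},"hand":{"type":"number"},"grip_force":{"type":"number"}},"required":["deltas"]}

```bash
mkdir -p pics
cat > h.py <<'E'
from cell import *
import numpy as np, cv2, pickle
from scipy.spatial.transform import Rotation as R
def grab(n,fn=None):
    im=get_image(n); im['name']=n
    if fn: cv2.imwrite('pics/'+fn+'.png',im['color'][:,:,::-1]); pickle.dump(im,open('pics/'+fn+'.pkl','wb'))
    return im
def K(im):
    f=im['color'].shape[0]/2/np.tan(np.radians(im['vertical_fov'])/2)
    return np.array([[f,0,im['cx']],[0,f,im['cy']],[0,0,1.]])
def rot(im):
    a=np.array(im['attitude'],float)
    return a if a.shape==(3,3) else R.from_quat(a).as_matrix()
def ray(im,uv):
    p=cv2.undistortPoints(np.array(uv,float).reshape(-1,1,2),K(im),np.array(im['D'],float)).reshape(-1,2)
    d=np.c_[p,np.ones(len(p))]@rot(im).T
    return np.array(im['origin'],float),d/np.linalg.norm(d,axis=1)[:,None]
def plane(im,uv,z):
    o,d=ray(im,uv); return o+d*((z-o[2])/d[:,2])[:,None]
def tri(a,ua,b,ub):
    o1,d1=ray(a,[ua]);o2,d2=ray(b,[ub]);d1=d1[0];d2=d2[0]
    s=np.linalg.lstsq(np.c_[d1,-d2],o2-o1,rcond=None)[0]
    p,q=o1+s[0]*d1,o2+s[1]*d2
    return (p+q)/2,np.linalg.norm(p-q)
def proj(im,P):
    r=rot(im).T; t=-r@np.array(im['origin'],float)
    return cv2.projectPoints(np.array(P,float).reshape(-1,1,3),cv2.Rodrigues(r)[0],t,K(im),np.array(im['D'],float))[0].reshape(-1,2)
E
python3 - <<'E'
from h import *
for n in['scene','top','wrist']:
    im=grab(n,n+'0'); print(n,im['origin'],im['attitude'],im['vertical_fov'],im['cx'],im['cy'],im['D'])
print(observe())
E
```

```text
scene [1151.0002431  -696.42960246  755.57642059] [ 0.84607504  0.29048148 -0.15297359 -0.41997215] 48.25916854595555 274.41785635217906 213.7598927507756 [-0.10163247  0.          0.          0.          0.        ]
top [465.70161766  80.68697608 977.75614993] [-0.70564594  0.70735238 -0.02427266  0.03357452] 53.12667442448818 277.98198663372466 207.37343131783027 [-0.06585559  0.          0.          0.          0.        ]
wrist [ 306.33900199 -550.07287172  384.49726129] [ 0.82643288 -0.54926369 -0.0695232   0.10239442] 68.76769379311605 276.6566592827979 212.8660540643556 [-0.05142054  0.          0.          0.          0.        ]
{'time': 0.15, 'qpos': array([-1.17540419e+00,  3.53494966e-01,  1.63395475e+00,  4.22765380e-06,
        1.15516185e+00, -2.39681620e-03]), 'qvel': array([-1.46389653e-03, -2.86840101e-03, -1.38308239e-03,  8.37474941e-04,
       -1.85824402e-03,  1.81913038e-05]), 'tau': array([-1.11891390e-03, -5.94204354e+01, -3.34470713e+01,  6.96687656e-02,
        2.04083696e-02, -6.33456602e-05]), 'ee_pos': array([ 241.976178  , -575.86312917,  214.03610423]), 'tool_rot': array([ 9.80285654e-01,  1.97584860e-01, -9.75680782e-05, -5.00031443e-04]), 'force': array([-0.46792235,  0.16560597,  0.36673313]), 'ft_torque': array([-0.0197225 , -0.01765624, -0.03606419]), 'gripper_force': 0.0, 'finger_gap': 91.94621945526514}
```

View pics/top0.png

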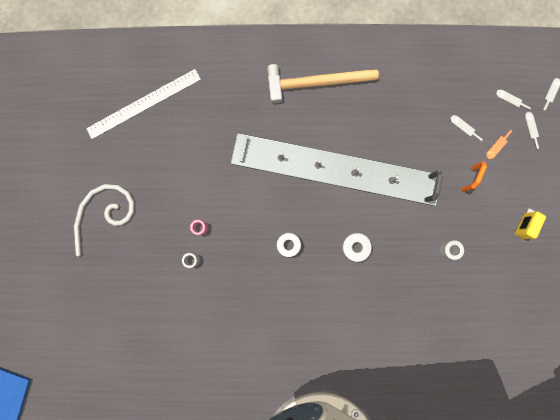

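View pics/scene0.png

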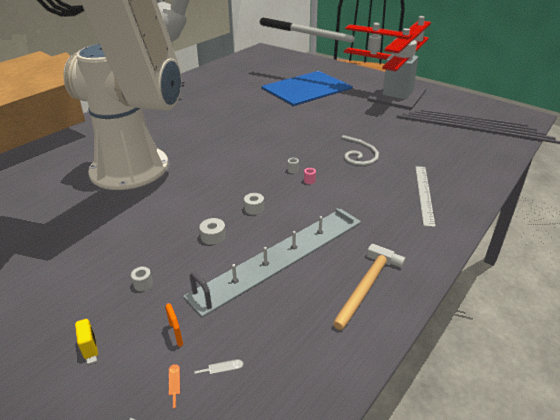

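The top view shows the 34 die at (190,260), 54 at (289,245), 64 at (357,247) and 44 at (454,250). The pink look-alike is at (199,228), the posts run from (281,157) to (393,180), and the dark handle is at (435,187). In the scene view the dies are at (293,165), (254,204), (212,231) and (142,278).

Run:
```python
from h import *
t=pickle.load(open('pics/top0.pkl','rb'));s=pickle.load(open('pics/scene0.pkl','rb'))
guess={'34':[(190,260),(293,162)],'54':[(289,245),(254,200)],'64':[(357,247),(212,227)],'44':[(454,250),(142,273)]}
cr=[]
for im,k in((t,0),(s,1)):
    g=cv2.cvtColor(im['color'],cv2.COLOR_RGB2GRAY)
    for n in guess:
        u,v=guess[n][k]; c=im['color'][v-20:v+20,u-20:u+20,::-1]; cr.append(cv2.resize(c,(200,200),interpolation=cv2.INTER_NEAREST))
        roi=g[v-20:v+20,u-20:u+20]; 
        print(k,n,'max',roi.max(),'bench',np.median(roi))
cv2.imwrite('pics/dies.png',np.vstack([np.hstack(cr[:4]),np.hstack(cr[4:])]))
a=cv2.resize(t['color'][125:210,225:445,::-1],None,fx=3.6,fy=3.6,interpolation=cv2.INTER_CUBIC)
b=cv2.resize(s['color'][200:320,180:365,::-1],None,fx=2.4,fy=2.4,interpolation=cv2.INTER_CUBIC)
b=cv2.copyMakeBorder(b,0,0,0,a.shape[1]-b.shape[1],0)
cv2.imwrite('pics/rack.png',np.vstack([a,b])); print(a.shape,b.shape)
```

```text
0 34 max 253 bench 122.0
0 54 max 254 bench 122.0
0 64 max 252 bench 123.0
0 44 max 250 bench 122.0
1 34 max 210 bench 105.0
1 54 max 223 bench 105.0
1 64 max 220 bench 106.0
1 44 max 223 bench 104.0
(306, 792, 3) (288, 792, 3)
```

View pics/dies.png

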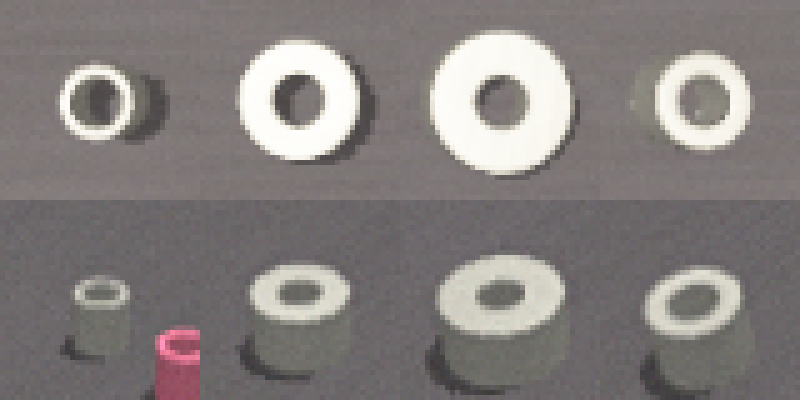

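View pics/rack.png

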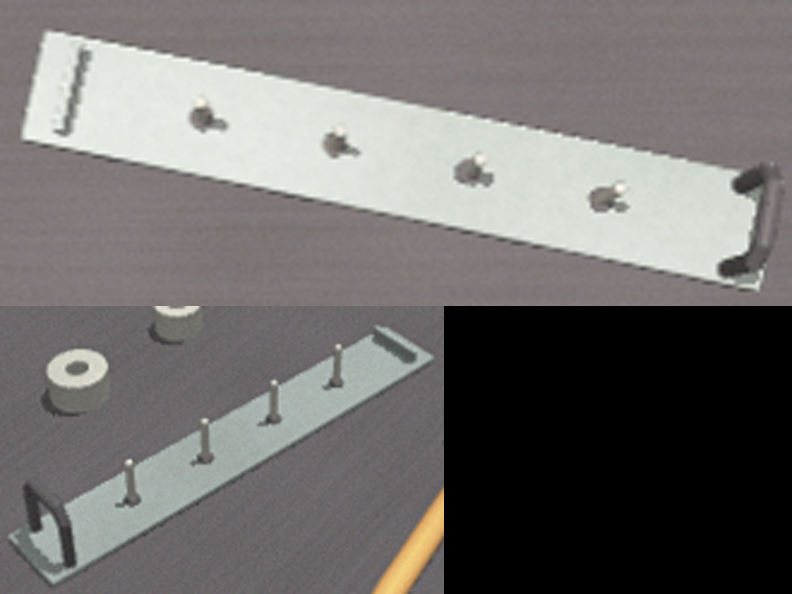

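The top faces come out clean and bright. In the rack crop the post tips and feet are clear in both views, with the handle at the right end in the top view and the lower left in the scene view.

Run:
```python
from h import *
t=pickle.load(open('pics/top0.pkl','rb'));s=pickle.load(open('pics/scene0.pkl','rb'))
guess={'34':[(190,260),(293,162)],'54':[(289,245),(254,200)],'64':[(357,247),(212,227)],'44':[(454,250),(142,273)]}
def face(im,uv,th):
    g=cv2.cvtColor(im['color'],cv2.COLOR_RGB2GRAY); u,v=uv
    g=cv2.resize(g[v-22:v+22,u-22:u+22],None,fx=4,fy=4,interpolation=cv2.INTER_LINEAR)
    cs=cv2.findContours((g>th).astype(np.uint8),cv2.RETR_EXTERNAL,cv2.CHAIN_APPROX_NONE)[0]
    c=max(cs,key=cv2.contourArea); (x,y),ax,_=cv2.fitEllipse(c)
    return ((x+.5)/4-.5+u-22,(y+.5)/4-.5+v-22),np.array(ax)/4
for n,(a,b) in guess.items():
    ct,at=face(t,a,185);cs,as_=face(s,b,160)
    p,e=tri(t,ct,s,cs); q=plane(t,[ct],36)[0]
    f=K(t)[0,0]; print(n,'tri',p.round(1),'miss',round(e,1),'top@36',q.round(1),'scene@36',plane(s,[cs],36)[0].round(1),'dia',(at*(977-36)/f).round(1))
c=lambda L,o,k:[((x+.5)/k-.5+o[0],(y+.5)/k-.5+o[1]) for x,y in L]
tt=c([(203,101),(341,130),(480,158),(620,187)],(225,125),3.6); tf=c([(200,118),(334,146),(467,174),(602,201)],(225,125),3.6)
st=c([(338,40),(274,76),(205,114),(129,156)],(180,200),2.4); sf=c([(336,78),(273,113),(205,152),(130,193)],(180,200),2.4)
for i in range(4): print('post tip',[np.round(x,1) for x in tri(t,tt[i],s,st[i])],'foot',[np.round(x,1) for x in tri(t,tf[i],s,sf[i])],plane(t,[tt[i]],57)[0].round(1),plane(t,[tf[i]],8)[0].round(1))
co=c([(45,31),(22,138),(757,290),(765,170)],(225,125),3.6); print('plate',plane(t,co,8).round(1))
print('handle', plane(t,c([(748,222)],(225,125),3.6),8).round(1))
```

```text
34 tri [425.3 293.5  36. ] miss 0.7 top@36 [425.1 293.3  36. ] scene@36 [425.5 293.8  36. ] dia [32.2 33.3]
54 tri [459.6  70.3  35.2] miss 0.1 top@36 [459.7  70.4  36. ] scene@36 [460.4  69.5  36. ] dia [52.8 53.2]
64 tri [453.7 -82.8  35. ] miss 0.1 top@36 [453.7 -82.6  36. ] scene@36 [454.6 -83.7  36. ] dia [62.5 63.1]
44 tri [ 446.2 -303.    35.3] miss 0.3 top@36 [ 446.3 -302.6   36. ] scene@36 [ 446.7 -303.5   36. ] dia [41.8 42.8]
post tip [array([663.4,  85.9,  57.9]), np.float64(0.7)] foot [array([662.9,  87.9,   6.3]), np.float64(0.2)] [663.3  85.7  57. ] [662.6  88.    8. ]
post tip [array([645.1,   0.7,  56.5]), np.float64(0.4)] foot [array([644.1,   1.2,   7.5]), np.float64(0.4)] [644.8   0.7  57. ] [643.8   1.1   8. ]
post tip [array([627.3, -84.8,  56.8]), np.float64(0.2)] foot [array([625.6, -85. ,   7.1]), np.float64(0.4)] [627.1 -84.8  57. ] [625.3 -85.    8. ]
post tip [array([ 609. , -171.2,   56.4]), np.float64(0.1)] foot [array([ 607.1, -172.3,    8.9]), np.float64(0.5)] [ 609. -171.   57.] [ 607.4 -172.4    8. ]
plate [[ 721.1  189.5    8. ]
 [ 650.   203.9    8. ]
 [ 549.3 -272.     8. ]
 [ 627.7 -280.     8. ]]
handle [[ 593.6 -267.6    8. ]]
```

{"method": "arm_command", "body": {"deltas": [{"tx": 20.4,"ty": 27.3,"tz": -10.4,"az": 0.0963},{"tx": 20.4,"ty": 27.3,"tz": -10.4,"az": 0.0963},{"tx": 20.4,"ty": 27.3,"tz": -10.4,"az": 0.0963},{"tx": 20.4,"ty": 27.3,"tz": -10.4,"az": 0.0963},{"tx": 20.4,"ty": 27.3,"tz": -10.4,"az": 0.0963}], "hand": 80, "grip_force": 50}}

```text
schema error: expected keys tx, ty, tz, ax, ay, az
```

{"method": "arm_command", "body": {"deltas": [{"tx": 20.4,"ty": 27.3,"tz": -10.4,"az": 0.0963},{"tx": 20.4,"ty": 27.3,"tz": -10.4,"az": 0.0963},{"tx": 20.4,"ty": 27.3,"tz": -10.4,"az": 0.0963},{"tx": 20.4,"ty": 27.3,"tz": -10.4,"az": 0.0963},{"tx": 20.4,"ty": 27.3,"tz": -10.4,"az": 0.0963}]}}

```text
schema error: expected keys tx, ty, tz, ax, ay, az
```

{"method": "arm_command", "body": {"deltas": [{"tx": 0},{"tx": 0},{"tx": 0}]}}

```text
schema error: expected keys tx, ty, tz, ax, ay, az
```

{"method": "arm_command", "body": {"deltas": [{"tx": 20.4,"ty": 27.3,"tz": -10.4,"ax": 0,"ay": 0,"az": 0.0963},{"tx": 20.4,"ty": 27.3,"tz": -10.4,"ax": 0,"ay": 0,"az": 0.0963},{"tx": 20.4,"ty": 27.3,"tz": -10.4,"ax": 0,"ay": 0,"az": 0.0963},{"tx": 20.4,"ty": 27.3,"tz": -10.4,"ax": 0,"ay": 0,"az": 0.0963},{"tx": 20.4,"ty": 27.3,"tz": -10.4,"ax": 0,"ay": 0,"az": 0.0963}], "hand": 80, "grip_force": 50}}

```text
time: 0.57
ee_pos: [344.6, -438.3, 162.0]
tool_rot: [0.904, 0.428, -0.0, -0.0]
force: [0.4, -0.0, 0.3]
finger_gap: 80.4
gripper_force: 0.0
```

{"method": "arm_command", "body": {"deltas": [{"tx": 20.4,"ty": 27.3,"tz": -10.4,"ax": 0,"ay": 0,"az": 0.0963},{"tx": 20.4,"ty": 27.3,"tz": -10.4,"ax": 0,"ay": 0,"az": 0.0963},{"tx": 20.4,"ty": 27.3,"tz": -10.4,"ax": 0,"ay": 0,"az": 0.0963},{"tx": 20.4,"ty": 27.3,"tz": -10.4,"ax": 0,"ay": 0,"az": 0.0963},{"tx": 20.4,"ty": 27.3,"tz": -10.4,"ax": 0,"ay": 0,"az": 0.0963}]}}

```text
time: 0.98
ee_pos: [446.7, -301.7, 110.1]
tool_rot: [0.776, 0.631, -0.0, -0.0]
force: [0.7, -0.1, 0.3]
finger_gap: 80.2
gripper_force: 0.0
```

{"method": "arm_command", "body": {"deltas": [{"tx": 0,"ty": 0,"tz": 0,"ax": 0,"ay": 0,"az": 0},{"tx": 0,"ty": 0,"tz": 0,"ax": 0,"ay": 0,"az": 0},{"tx": 0,"ty": 0,"tz": 0,"ax": 0,"ay": 0,"az": 0},{"tx": 0,"ty": 0,"tz": 0,"ax": 0,"ay": 0,"az": 0}]}}

```text
time: 1.32
ee_pos: [445.8, -304.2, 110.9]
tool_rot: [0.778, 0.628, -0.0, 0.0]
force: [0.1, -0.1, -0.8]
finger_gap: 79.9
gripper_force: 0.0
```

{"method": "arm_command", "body": {"deltas": [{"tx": 0.5,"ty": 1,"tz": -26,"ax": 0,"ay": 0,"az": 0},{"tx": 0,"ty": 0,"tz": -30,"ax": 0,"ay": 0,"az": 0},{"tx": 0,"ty": 0,"tz": -24,"ax": 0,"ay": 0,"az": 0},{"tx": 0,"ty": 0,"tz": -15,"ax": 0,"ay": 0,"az": 0},{"tx": 0,"ty": 0,"tz": -7,"ax": 0,"ay": 0,"az": 0}]}}

```text
time: 1.73
ee_pos: [444.9, -302.7, 6.8]
tool_rot: [0.778, 0.628, -0.0, -0.001]
force: [0.1, -0.6, 0.0]
finger_gap: 80.3
gripper_force: 0.0
```

{"method": "arm_command", "body": {"deltas": [{"tx": 0,"ty": 0,"tz": 0,"ax": 0,"ay": 0,"az": 0},{"tx": 0,"ty": 0,"tz": 0,"ax": 0,"ay": 0,"az": 0},{"tx": 0,"ty": 0,"tz": 0,"ax": 0,"ay": 0,"az": 0},{"tx": 0,"ty": 0,"tz": 0,"ax": 0,"ay": 0,"az": 0},{"tx": 0,"ty": 0,"tz": 0,"ax": 0,"ay": 0,"az": 0}], "hand": 20}}

```text
time: 2.15
ee_pos: [447.2, -302.7, 9.6]
tool_rot: [0.777, 0.629, 0.0, 0.001]
force: [0.6, 0.2, -0.4]
finger_gap: 48.6
gripper_force: 0.0
```

{"method": "arm_command", "body": {"deltas": [{"tx": 0,"ty": 0,"tz": 0,"ax": 0,"ay": 0,"az": 0},{"tx": 0,"ty": 0,"tz": 0,"ax": 0,"ay": 0,"az": 0},{"tx": 0,"ty": 0,"tz": 0,"ax": 0,"ay": 0,"az": 0},{"tx": 0,"ty": 0,"tz": 0,"ax": 0,"ay": 0,"az": 0}]}}

```text
time: 2.48
ee_pos: [446.7, -302.4, 9.4]
tool_rot: [0.777, 0.629, -0.0, 0.0]
force: [-1.8, -0.3, 6.8]
finger_gap: 42.9
gripper_force: 50.0
```

{"method": "arm_command", "body": {"deltas": [{"tx": 0,"ty": 0,"tz": 15,"ax": 0,"ay": 0,"az": 0},{"tx": 0,"ty": 0,"tz": 30,"ax": 0,"ay": 0,"az": 0},{"tx": 0,"ty": 0,"tz": 35,"ax": 0,"ay": 0,"az": 0},{"tx": 10,"ty": 14,"tz": 25,"ax": 0,"ay": 0,"az": 0},{"tx": 16,"ty": 25,"tz": 0,"ax": 0,"ay": 0,"az": 0}]}}

```text
time: 2.9
ee_pos: [474.9, -265.9, 118.7]
tool_rot: [0.778, 0.628, 0.001, 0.004]
force: [1.2, -1.1, -3.1]
finger_gap: 42.4
gripper_force: 50.0
```

{"method": "arm_command", "body": {"deltas": [{"tx": 18,"ty": 28,"tz": 0,"ax": 0,"ay": 0,"az": 0},{"tx": 18,"ty": 28,"tz": 0,"ax": 0,"ay": 0,"az": 0},{"tx": 18,"ty": 28,"tz": 0,"ax": 0,"ay": 0,"az": 0},{"tx": 18,"ty": 28,"tz": 0,"ax": 0,"ay": 0,"az": 0},{"tx": 18,"ty": 28,"tz": 0,"ax": 0,"ay": 0,"az": 0}]}}

```text
time: 3.32
ee_pos: [563.0, -121.5, 113.6]
tool_rot: [0.777, 0.629, -0.0, -0.0]
force: [0.8, -0.7, -3.1]
finger_gap: 42.5
gripper_force: 50.0
```

{"method": "arm_command", "body": {"deltas": [{"tx": 18,"ty": 28,"tz": 0,"ax": 0,"ay": 0,"az": 0},{"tx": 18,"ty": 28,"tz": 0,"ax": 0,"ay": 0,"az": 0},{"tx": 18,"ty": 28,"tz": 0,"ax": 0,"ay": 0,"az": 0},{"tx": 18,"ty": 28,"tz": 0,"ax": 0,"ay": 0,"az": 0},{"tx": 10,"ty": 12,"tz": 0,"ax": 0,"ay": 0,"az": 0}]}}

```text
time: 3.73
ee_pos: [646.0, 4.4, 113.5]
tool_rot: [0.777, 0.63, 0.001, -0.0]
force: [-0.9, -0.9, -3.0]
finger_gap: 42.2
gripper_force: 50.0
```

{"method": "arm_command", "body": {"deltas": [{"tx": 0,"ty": 0,"tz": 0,"ax": 0,"ay": 0,"az": 0},{"tx": 0,"ty": 0,"tz": 0,"ax": 0,"ay": 0,"az": 0},{"tx": 0,"ty": 0,"tz": 0,"ax": 0,"ay": 0,"az": 0}]}}

```text
time: 3.98
ee_pos: [643.6, 0.1, 113.2]
tool_rot: [0.777, 0.629, -0.001, -0.0]
force: [0.0, -1.0, -2.3]
finger_gap: 42.5
gripper_force: 50.0
```

Run:
```python
from h import *
w=grab('wrist','w1');s=grab('scene','s1');st=observe();print(st['ee_pos'],st['finger_gap'],w['origin'],w['attitude'])
cv2.imwrite('pics/w1s1.png',np.hstack([cv2.resize(x['color'],None,fx=.71,fy=.71,interpolation=cv2.INTER_AREA) for x in(w,s)])[:,:,::-1])
```

```text
[ 6.43710931e+02 -3.34172947e-01  1.13423262e+02] 42.59000192197113 [659.04985488  66.74349259 283.6682647 ] [ 0.98684745 -0.10409748 -0.01388516  0.12289436]
```

View pics/w1s1.png

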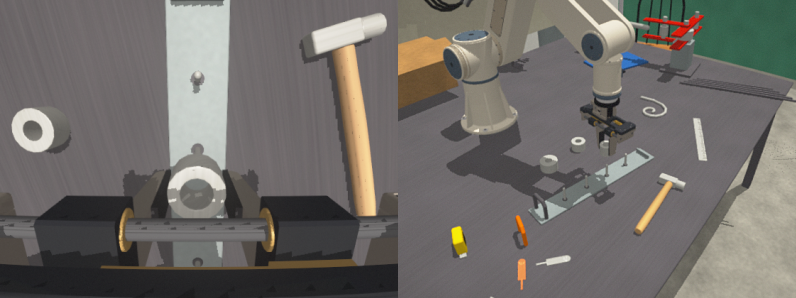

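The wrist view (half scale) shows the 44 die held upright at (197,192). The free P4 post tip is at (198,74), which I'll use to cross-check the post position.

Run:
```python
from h import *
w=pickle.load(open('pics/w1.pkl','rb'))
print(plane(w,[(198/.71,73/.71)],57),plane(w,[(197/.71,192/.71)],105+36), proj(w,[[644.6,.8,58],[663,86.8,58],[644,0,137]])*.71)
g=w['color'][80:130,255:305].min(2)
print(np.argwhere(g>200).mean(0)[::-1]+[255,80])
```

```text
[[664.84766548  88.40491009  57.        ]] [[645.39427666   2.09794617 141.        ]] [[196.47527247 160.44111794]
 [196.51164503  74.96321203]
 [195.72799541 192.61618739]]
[281.66124803 101.63817514]
```

{"method": "arm_command", "body": {"deltas": [{"tx": 1.3,"ty": 1.3,"tz": -20,"ax": 0,"ay": 0,"az": 0},{"tx": 0,"ty": 0,"tz": -25,"ax": 0,"ay": 0,"az": 0},{"tx": 0,"ty": 0,"tz": -20,"ax": 0,"ay": 0,"az": 0},{"tx": 0,"ty": 0,"tz": -15,"ax": 0,"ay": 0,"az": 0},{"tx": 0,"ty": 0,"tz": -10,"ax": 0,"ay": 0,"az": 0}]}}

```text
time: 4.5
ee_pos: [644.4, 0.9, 21.9]
tool_rot: [0.778, 0.629, -0.001, -0.001]
force: [-0.1, 0.2, -2.0]
finger_gap: 42.7
gripper_force: 50.0
```

{"method": "arm_command", "body": {"deltas": [{"tx": 0,"ty": 0,"tz": -3,"ax": 0,"ay": 0,"az": 0},{"tx": 0,"ty": 0,"tz": -2,"ax": 0,"ay": 0,"az": 0},{"tx": 0,"ty": 0,"tz": 0,"ax": 0,"ay": 0,"az": 0},{"tx": 0,"ty": 0,"tz": 0,"ax": 0,"ay": 0,"az": 0}]}}

```text
time: 4.83
ee_pos: [646.6, 1.9, 19.6]
tool_rot: [0.777, 0.629, 0.001, 0.0]
force: [-0.2, 0.0, -3.4]
finger_gap: 42.6
gripper_force: 50.0
```

{"method": "arm_command", "body": {"deltas": [{"tx": -0.5,"ty": 0,"tz": -1,"ax": 0,"ay": 0,"az": 0},{"tx": 0,"ty": 0,"tz": 0,"ax": 0,"ay": 0,"az": 0},{"tx": 0,"ty": 0,"tz": 0,"ax": 0,"ay": 0,"az": 0}]}}

```text
time: 5.08
ee_pos: [645.7, 2.1, 18.1]
tool_rot: [0.777, 0.629, 0.0, 0.0]
force: [0.8, 0.6, -2.1]
finger_gap: 42.7
gripper_force: 50.0
```

{"method": "arm_command", "body": {"deltas": [{"tx": 0,"ty": 0,"tz": 0,"ax": 0,"ay": 0,"az": 0},{"tx": 0,"ty": 0,"tz": 0,"ax": 0,"ay": 0,"az": 0},{"tx": 0,"ty": 0,"tz": 0,"ax": 0,"ay": 0,"az": 0},{"tx": 0,"ty": 0,"tz": 0,"ax": 0,"ay": 0,"az": 0}], "hand": 85}}

```text
time: 5.42
ee_pos: [645.7, 2.1, 17.9]
tool_rot: [0.777, 0.629, 0.0, 0.0]
force: [-0.5, 0.4, 0.5]
finger_gap: 66.9
gripper_force: 0.0
```

{"method": "arm_command", "body": {"deltas": [{"tx": 0,"ty": 0,"tz": 15,"ax": 0,"ay": 0,"az": 0},{"tx": 0,"ty": 0,"tz": 25,"ax": 0,"ay": 0,"az": 0},{"tx": 0,"ty": 0,"tz": 30,"ax": 0,"ay": 0,"az": 0},{"tx": 0,"ty": 0,"tz": 22,"ax": 0,"ay": 0,"az": 0},{"tx": 0,"ty": 0,"tz": 0,"ax": 0,"ay": 0,"az": 0}]}}

```text
time: 5.83
ee_pos: [648.6, 2.1, 114.7]
tool_rot: [0.777, 0.629, 0.003, 0.002]
force: [0.6, -0.5, 0.5]
finger_gap: 85.0
gripper_force: 0.0
```

{"method": "arm_command", "body": {"deltas": [{"tx": -15,"ty": 5,"tz": 0,"ax": 0,"ay": 0,"az": 0},{"tx": -30,"ty": 11,"tz": 0,"ax": 0,"ay": 0,"az": 0},{"tx": -30,"ty": 11,"tz": 0,"ax": 0,"ay": 0,"az": 0},{"tx": -30,"ty": 11,"tz": 0,"ax": 0,"ay": 0,"az": 0},{"tx": -30,"ty": 11,"tz": 0,"ax": 0,"ay": 0,"az": 0}]}}

```text
time: 6.25
ee_pos: [508.7, 51.3, 109.0]
tool_rot: [0.777, 0.629, -0.0, -0.0]
force: [-0.8, 0.7, 0.5]
finger_gap: 84.8
gripper_force: 0.0
```

{"method": "arm_command", "body": {"deltas": [{"tx": -30,"ty": 11,"tz": 0,"ax": 0,"ay": 0,"az": 0},{"tx": -21,"ty": 8,"tz": 0,"ax": 0,"ay": 0,"az": 0},{"tx": 0,"ty": 0,"tz": 0,"ax": 0,"ay": 0,"az": 0},{"tx": 0,"ty": 0,"tz": 0,"ax": 0,"ay": 0,"az": 0},{"tx": 0,"ty": 0,"tz": 0,"ax": 0,"ay": 0,"az": 0}]}}

```text
time: 6.67
ee_pos: [460.5, 70.1, 109.8]
tool_rot: [0.777, 0.629, 0.001, 0.0]
force: [0.5, -0.8, -0.0]
finger_gap: 84.8
gripper_force: 0.0
```

Run:
```python
from h import *
w=grab('wrist','w2');t=grab('top','t2');st=observe();print(st['ee_pos'],st['finger_gap'])
print(proj(w,[[460,70,36],[460,70,0]]),proj(t,[[645,1.2,44]]))
u,v=proj(t,[[645,1.2,44]])[0].astype(int)
a=cv2.resize(t['color'][v-40:v+40,u-60:u+60],None,fx=4,fy=4,interpolation=cv2.INTER_CUBIC)
b=cv2.resize(w['color'],None,fx=.57,fy=.57,interpolation=cv2.INTER_AREA)
h=max(len(a),len(b));a=cv2.copyMakeBorder(a,0,h-len(a),0,0,0);b=cv2.copyMakeBorder(b,0,h-len(b),0,0,0)
cv2.imwrite('pics/c2.png',np.hstack([a,b])[:,:,::-1])
```

```text
[460.69994726  69.94780813 109.63122168] 85.07202777870798
[[275.00757194 220.91897259]
 [275.17599819 210.58685577]] [[318.63451558 161.78321073]]
```

View pics/c2.png

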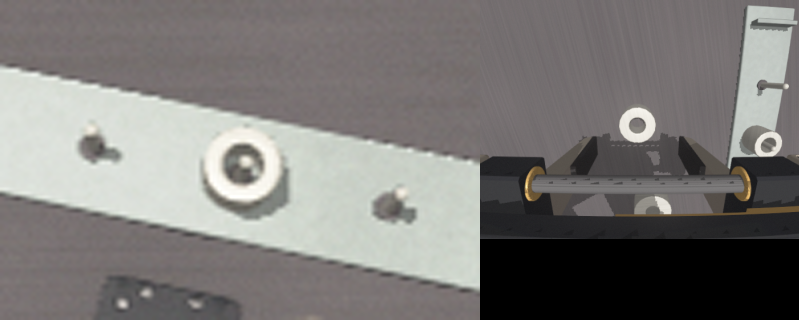

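The top crop shows the 44 die sitting over its post at (243,167). In the wrist view the 54 die appears at full-scale (275,219), where it was predicted.

{"method": "arm_command", "body": {"deltas": [{"tx": -0.7,"ty": 0,"tz": -25,"ax": 0,"ay": 0,"az": 0},{"tx": 0,"ty": 0,"tz": -30,"ax": 0,"ay": 0,"az": 0},{"tx": 0,"ty": 0,"tz": -24,"ax": 0,"ay": 0,"az": 0},{"tx": 0,"ty": 0,"tz": -15,"ax": 0,"ay": 0,"az": 0},{"tx": 0,"ty": 0,"tz": -7,"ax": 0,"ay": 0,"az": 0}]}}

```text
time: 7.18
ee_pos: [458.3, 69.6, 6.4]
tool_rot: [0.778, 0.629, -0.001, -0.001]
force: [0.6, 0.2, 0.3]
finger_gap: 85.2
gripper_force: 0.0
```

{"method": "arm_command", "body": {"deltas": [{"tx": 0,"ty": 0,"tz": 0,"ax": 0,"ay": 0,"az": 0},{"tx": 0,"ty": 0,"tz": 0,"ax": 0,"ay": 0,"az": 0},{"tx": 0,"ty": 0,"tz": 0,"ax": 0,"ay": 0,"az": 0},{"tx": 0,"ty": 0,"tz": 0,"ax": 0,"ay": 0,"az": 0},{"tx": 0,"ty": 0,"tz": 0,"ax": 0,"ay": 0,"az": 0}], "hand": 25, "grip_force": 55}}

```text
time: 7.6
ee_pos: [459.6, 70.2, 9.5]
tool_rot: [0.777, 0.629, 0.001, 0.001]
force: [4.4, -0.7, 0.1]
finger_gap: 53.7
gripper_force: 3.1
```

{"method": "arm_command", "body": {"deltas": [{"tx": 0,"ty": 0,"tz": 0,"ax": 0,"ay": 0,"az": 0},{"tx": 0,"ty": 0,"tz": 0,"ax": 0,"ay": 0,"az": 0},{"tx": 0,"ty": 0,"tz": 0,"ax": 0,"ay": 0,"az": 0}]}}

```text
time: 7.85
ee_pos: [459.6, 70.2, 9.5]
tool_rot: [0.777, 0.629, 0.001, 0.001]
force: [-0.3, -0.7, 7.2]
finger_gap: 52.4
gripper_force: 55.0
```

{"method": "arm_command", "body": {"deltas": [{"tx": 0,"ty": 0,"tz": 15,"ax": 0,"ay": 0,"az": 0},{"tx": 0,"ty": 0,"tz": 30,"ax": 0,"ay": 0,"az": 0},{"tx": 0,"ty": 0,"tz": 35,"ax": 0,"ay": 0,"az": 0},{"tx": 10,"ty": -9,"tz": 21,"ax": 0,"ay": 0,"az": 0},{"tx": 20,"ty": -19,"tz": 0,"ax": 0,"ay": 0,"az": 0}]}}

```text
time: 8.27
ee_pos: [489.3, 43.2, 113.6]
tool_rot: [0.777, 0.63, 0.002, 0.001]
force: [2.4, -0.8, -3.9]
finger_gap: 52.5
gripper_force: 55.0
```

{"method": "arm_command", "body": {"deltas": [{"tx": 24,"ty": -22,"tz": 0,"ax": 0,"ay": 0,"az": 0},{"tx": 24,"ty": -22,"tz": 0,"ax": 0,"ay": 0,"az": 0},{"tx": 24,"ty": -22,"tz": 0,"ax": 0,"ay": 0,"az": 0},{"tx": 24,"ty": -22,"tz": 0,"ax": 0,"ay": 0,"az": 0},{"tx": 24,"ty": -22,"tz": 0,"ax": 0,"ay": 0,"az": 0}]}}

```text
time: 8.68
ee_pos: [608.9, -69.0, 109.2]
tool_rot: [0.777, 0.629, -0.0, -0.0]
force: [1.2, 0.4, -4.6]
finger_gap: 52.5
gripper_force: 55.0
```

{"method": "arm_command", "body": {"deltas": [{"tx": 17.4,"ty": -16.7,"tz": 0,"ax": 0,"ay": 0,"az": 0},{"tx": 0,"ty": 0,"tz": 0,"ax": 0,"ay": 0,"az": 0},{"tx": 0,"ty": 0,"tz": 0,"ax": 0,"ay": 0,"az": 0},{"tx": 0,"ty": 0,"tz": 0,"ax": 0,"ay": 0,"az": 0},{"tx": 0,"ty": 0,"tz": 0,"ax": 0,"ay": 0,"az": 0}]}}

```text
time: 9.1
ee_pos: [624.7, -83.7, 109.1]
tool_rot: [0.777, 0.629, -0.001, -0.001]
force: [0.5, -0.1, -4.4]
finger_gap: 52.6
gripper_force: 55.0
```

{"method": "arm_command", "body": {"deltas": [{"tx": 1.2,"ty": -0.8,"tz": -20,"ax": 0,"ay": 0,"az": 0},{"tx": 0,"ty": 0,"tz": -24,"ax": 0,"ay": 0,"az": 0},{"tx": 0,"ty": 0,"tz": -20,"ax": 0,"ay": 0,"az": 0},{"tx": 0,"ty": 0,"tz": -15,"ax": 0,"ay": 0,"az": 0},{"tx": 0,"ty": 0,"tz": -8,"ax": 0,"ay": 0,"az": 0}]}}

```text
time: 9.52
ee_pos: [625.2, -84.3, 20.7]
tool_rot: [0.777, 0.63, -0.001, -0.001]
force: [-0.1, 1.2, -4.7]
finger_gap: 52.3
gripper_force: 55.0
```

{"method": "arm_command", "body": {"deltas": [{"tx": 0,"ty": 0,"tz": -3,"ax": 0,"ay": 0,"az": 0},{"tx": 0,"ty": 0,"tz": 0,"ax": 0,"ay": 0,"az": 0},{"tx": 0,"ty": 0,"tz": 0,"ax": 0,"ay": 0,"az": 0},{"tx": 0,"ty": 0,"tz": 0,"ax": 0,"ay": 0,"az": 0}]}}

```text
time: 9.85
ee_pos: [628.2, -85.4, 20.8]
tool_rot: [0.777, 0.629, 0.001, 0.001]
force: [0.4, -0.3, -4.6]
finger_gap: 52.4
gripper_force: 55.0
```

{"method": "arm_command", "body": {"deltas": [{"tx": -1,"ty": 0,"tz": -2,"ax": 0,"ay": 0,"az": 0},{"tx": 0,"ty": 0,"tz": 0,"ax": 0,"ay": 0,"az": 0},{"tx": 0,"ty": 0,"tz": 0,"ax": 0,"ay": 0,"az": 0}]}}

```text
time: 10.1
ee_pos: [626.4, -85.4, 17.9]
tool_rot: [0.777, 0.629, 0.0, 0.0]
force: [-0.3, -1.3, -5.0]
finger_gap: 52.8
gripper_force: 55.0
```

{"method": "arm_command", "body": {"deltas": [{"tx": 0,"ty": 0,"tz": 0,"ax": 0,"ay": 0,"az": 0},{"tx": 0,"ty": 0,"tz": 0,"ax": 0,"ay": 0,"az": 0},{"tx": 0,"ty": 0,"tz": 0,"ax": 0,"ay": 0,"az": 0},{"tx": 0,"ty": 0,"tz": 0,"ax": 0,"ay": 0,"az": 0}], "hand": 90}}

```text
time: 10.43
ee_pos: [626.8, -85.5, 18.0]
tool_rot: [0.777, 0.629, 0.0, 0.0]
force: [0.1, 0.1, -0.0]
finger_gap: 77.2
gripper_force: 0.0
```

{"method": "arm_command", "body": {"deltas": [{"tx": 0,"ty": 0,"tz": 15,"ax": 0,"ay": 0,"az": 0},{"tx": 0,"ty": 0,"tz": 25,"ax": 0,"ay": 0,"az": 0},{"tx": 0,"ty": 0,"tz": 30,"ax": 0,"ay": 0,"az": 0},{"tx": 0,"ty": 0,"tz": 22,"ax": 0,"ay": 0,"az": 0},{"tx": -15,"ty": 0,"tz": 0,"ax": 0,"ay": 0,"az": 0}]}}

```text
time: 10.85
ee_pos: [616.7, -85.9, 115.0]
tool_rot: [0.777, 0.629, 0.004, 0.004]
force: [0.3, -0.6, 0.0]
finger_gap: 89.7
gripper_force: 0.0
```

{"method": "arm_command", "body": {"deltas": [{"tx": -30,"ty": 0,"tz": 0,"ax": 0,"ay": 0,"az": 0},{"tx": -30,"ty": 0,"tz": 0,"ax": 0,"ay": 0,"az": 0},{"tx": -30,"ty": 0,"tz": 0,"ax": 0,"ay": 0,"az": 0},{"tx": -30,"ty": 1,"tz": 0,"ax": 0,"ay": 0,"az": 0},{"tx": -30,"ty": 1,"tz": 0,"ax": 0,"ay": 0,"az": 0}]}}

```text
time: 11.27
ee_pos: [460.0, -83.3, 109.8]
tool_rot: [0.777, 0.629, 0.0, 0.0]
force: [0.5, -0.4, 0.8]
finger_gap: 90.3
gripper_force: 0.0
```

{"method": "arm_command", "body": {"deltas": [{"tx": -7,"ty": 0,"tz": 0,"ax": 0,"ay": 0,"az": 0},{"tx": 0,"ty": 0,"tz": 0,"ax": 0,"ay": 0,"az": 0},{"tx": 0,"ty": 0,"tz": 0,"ax": 0,"ay": 0,"az": 0},{"tx": 0,"ty": 0,"tz": 0,"ax": 0,"ay": 0,"az": 0}]}}

```text
time: 11.6
ee_pos: [456.3, -83.7, 110.1]
tool_rot: [0.777, 0.629, 0.001, 0.001]
force: [-0.0, 0.3, 0.5]
finger_gap: 90.0
gripper_force: 0.0
```

Run:
```python
from h import *
w=grab('wrist','w3');t=grab('top','t3');st=observe();print(st['ee_pos'],st['finger_gap'])
print(proj(w,[[453.9,-83,36]])*.57+[480,0])
u,v=proj(t,[[627,-85,44]])[0].astype(int)
a=cv2.resize(t['color'][v-40:v+40,u-60:u+60],None,fx=4,fy=4,interpolation=cv2.INTER_CUBIC)
b=cv2.resize(w['color'],None,fx=.57,fy=.57,interpolation=cv2.INTER_AREA)
h=max(len(a),len(b));a=cv2.copyMakeBorder(a,0,h-len(a),0,0,0);b=cv2.copyMakeBorder(b,0,h-len(b),0,0,0)
cv2.imwrite('pics/c3.png',np.hstack([a,b])[:,:,::-1])
```

```text
[455.87236106 -83.52841857 109.73063048] 90.10692027255047
[[635.29522344 125.60055145]]
```

View pics/c3.png

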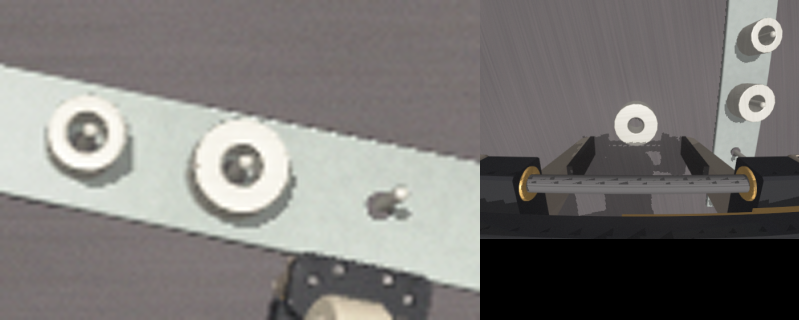

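The 54 die is seated over its post at (242,167) in the crop. The 64 die is at (636,124) in the wrist inset, close to the predicted (635,126).

{"method": "arm_command", "body": {"deltas": [{"tx": -1.8,"ty": 0.6,"tz": -25,"ax": 0,"ay": 0,"az": 0},{"tx": 0,"ty": 0,"tz": -30,"ax": 0,"ay": 0,"az": 0},{"tx": 0,"ty": 0,"tz": -24,"ax": 0,"ay": 0,"az": 0},{"tx": 0,"ty": 0,"tz": -15,"ax": 0,"ay": 0,"az": 0},{"tx": 0,"ty": 0,"tz": -7,"ax": 0,"ay": 0,"az": 0}]}}

```text
time: 12.12
ee_pos: [452.0, -82.6, 6.4]
tool_rot: [0.777, 0.629, -0.001, -0.001]
force: [-0.4, -0.1, -0.4]
finger_gap: 90.1
gripper_force: 0.0
```

{"method": "arm_command", "body": {"deltas": [{"tx": 0,"ty": 0,"tz": 0,"ax": 0,"ay": 0,"az": 0},{"tx": 0,"ty": 0,"tz": 0,"ax": 0,"ay": 0,"az": 0},{"tx": 0,"ty": 0,"tz": 0,"ax": 0,"ay": 0,"az": 0},{"tx": 0,"ty": 0,"tz": 0,"ax": 0,"ay": 0,"az": 0},{"tx": 0,"ty": 0,"tz": 0,"ax": 0,"ay": 0,"az": 0}], "hand": 35, "grip_force": 60}}

```text
time: 12.53
ee_pos: [453.7, -83.0, 9.6]
tool_rot: [0.777, 0.629, 0.001, 0.001]
force: [1.3, 0.4, 2.3]
finger_gap: 63.4
gripper_force: 60.0
```

{"method": "arm_command", "body": {"deltas": [{"tx": 0,"ty": 0,"tz": 0,"ax": 0,"ay": 0,"az": 0},{"tx": 0,"ty": 0,"tz": 0,"ax": 0,"ay": 0,"az": 0},{"tx": 0,"ty": 0,"tz": 0,"ax": 0,"ay": 0,"az": 0}]}}

```text
time: 12.78
ee_pos: [453.7, -83.0, 9.5]
tool_rot: [0.777, 0.629, 0.001, 0.001]
force: [1.8, 0.7, 8.0]
finger_gap: 63.3
gripper_force: 60.0
```

{"method": "arm_command", "body": {"deltas": [{"tx": 0,"ty": 0,"tz": 15,"ax": 0,"ay": 0,"az": 0},{"tx": 0,"ty": 0,"tz": 30,"ax": 0,"ay": 0,"az": 0},{"tx": 0,"ty": 0,"tz": 35,"ax": 0,"ay": 0,"az": 0},{"tx": 10,"ty": -6,"tz": 21,"ax": 0,"ay": 0,"az": 0},{"tx": 20,"ty": -11,"tz": 0,"ax": 0,"ay": 0,"az": 0}]}}

```text
time: 13.2
ee_pos: [482.2, -99.4, 113.2]
tool_rot: [0.777, 0.629, 0.001, 0.001]
force: [1.6, 0.6, -6.6]
finger_gap: 63.1
gripper_force: 60.0
```

{"method": "arm_command", "body": {"deltas": [{"tx": 24,"ty": -14,"tz": 0,"ax": 0,"ay": 0,"az": 0},{"tx": 24,"ty": -14,"tz": 0,"ax": 0,"ay": 0,"az": 0},{"tx": 24,"ty": -14,"tz": 0,"ax": 0,"ay": 0,"az": 0},{"tx": 24,"ty": -14,"tz": 0,"ax": 0,"ay": 0,"az": 0},{"tx": 19,"ty": -10,"tz": 0,"ax": 0,"ay": 0,"az": 0}]}}

```text
time: 13.62
ee_pos: [598.2, -166.8, 108.8]
tool_rot: [0.777, 0.629, -0.0, -0.0]
force: [0.4, 1.0, -7.6]
finger_gap: 63.5
gripper_force: 60.0
```

{"method": "arm_command", "body": {"deltas": [{"tx": 10,"ty": -5.5,"tz": 0,"ax": 0,"ay": 0,"az": 0},{"tx": 0,"ty": 0,"tz": 0,"ax": 0,"ay": 0,"az": 0},{"tx": 0,"ty": 0,"tz": 0,"ax": 0,"ay": 0,"az": 0},{"tx": 0,"ty": 0,"tz": 0,"ax": 0,"ay": 0,"az": 0},{"tx": 0,"ty": 0,"tz": 0,"ax": 0,"ay": 0,"az": 0}]}}

```text
time: 14.03
ee_pos: [606.0, -170.6, 109.1]
tool_rot: [0.777, 0.629, -0.001, -0.001]
force: [-0.8, 0.3, -7.8]
finger_gap: 63.0
gripper_force: 60.0
```

{"method": "arm_command", "body": {"deltas": [{"tx": 1.2,"ty": -0.7,"tz": -20,"ax": 0,"ay": 0,"az": 0},{"tx": 0,"ty": 0,"tz": -24,"ax": 0,"ay": 0,"az": 0},{"tx": 0,"ty": 0,"tz": -20,"ax": 0,"ay": 0,"az": 0},{"tx": 0,"ty": 0,"tz": -15,"ax": 0,"ay": 0,"az": 0},{"tx": 0,"ty": 0,"tz": -8,"ax": 0,"ay": 0,"az": 0}]}}

```text
time: 14.45
ee_pos: [606.7, -171.2, 20.7]
tool_rot: [0.777, 0.629, -0.001, -0.001]
force: [-0.1, 0.9, -7.8]
finger_gap: 63.5
gripper_force: 60.0
```

{"method": "arm_command", "body": {"deltas": [{"tx": 0,"ty": 0,"tz": -3,"ax": 0,"ay": 0,"az": 0},{"tx": 0,"ty": 0,"tz": 0,"ax": 0,"ay": 0,"az": 0},{"tx": 0,"ty": 0,"tz": -2,"ax": 0,"ay": 0,"az": 0},{"tx": 0,"ty": 0,"tz": 0,"ax": 0,"ay": 0,"az": 0},{"tx": 0,"ty": 0,"tz": 0,"ax": 0,"ay": 0,"az": 0}]}}

```text
time: 14.87
ee_pos: [609.3, -172.1, 18.5]
tool_rot: [0.777, 0.629, 0.0, 0.001]
force: [-0.1, -0.1, -7.2]
finger_gap: 63.8
gripper_force: 60.0
```

{"method": "arm_command", "body": {"deltas": [{"tx": 0,"ty": 0,"tz": 0,"ax": 0,"ay": 0,"az": 0},{"tx": 0,"ty": 0,"tz": 0,"ax": 0,"ay": 0,"az": 0},{"tx": 0,"ty": 0,"tz": 0,"ax": 0,"ay": 0,"az": 0},{"tx": 0,"ty": 0,"tz": 0,"ax": 0,"ay": 0,"az": 0}], "hand": 91}}

```text
time: 15.2
ee_pos: [609.5, -172.3, 18.5]
tool_rot: [0.777, 0.629, 0.0, 0.001]
force: [-0.5, -0.7, -0.3]
finger_gap: 87.9
gripper_force: 0.0
```

{"method": "arm_command", "body": {"deltas": [{"tx": 0,"ty": 0,"tz": 15,"ax": 0,"ay": 0,"az": 0},{"tx": 0,"ty": 0,"tz": 25,"ax": 0,"ay": 0,"az": 0},{"tx": 0,"ty": 0,"tz": 30,"ax": 0,"ay": 0,"az": 0},{"tx": 0,"ty": 0,"tz": 22,"ax": 0,"ay": 0,"az": 0},{"tx": 0,"ty": 0,"tz": 0,"ax": 0,"ay": 0,"az": 0}]}}

```text
time: 15.62
ee_pos: [611.9, -172.9, 114.9]
tool_rot: [0.777, 0.629, 0.002, 0.003]
force: [0.6, -0.1, 0.8]
finger_gap: 90.8
gripper_force: 0.0
```

{"method": "arm_command", "body": {"deltas": [{"tx": -11.5,"ty": 29.1,"tz": 0,"ax": 0,"ay": 0,"az": 0.098},{"tx": -11.5,"ty": 29.1,"tz": 0,"ax": 0,"ay": 0,"az": 0.098},{"tx": -11.5,"ty": 29.1,"tz": 0,"ax": 0,"ay": 0,"az": 0.098},{"tx": -11.5,"ty": 29.1,"tz": 0,"ax": 0,"ay": 0,"az": 0.098},{"tx": -11.5,"ty": 29.1,"tz": 0,"ax": 0,"ay": 0,"az": 0.098}], "hand": 60}}

```text
time: 16.03
ee_pos: [550.4, -25.4, 109.3]
tool_rot: [0.6, 0.8, 0.0, -0.0]
force: [0.9, 0.8, 0.3]
finger_gap: 60.9
gripper_force: 0.0
```

{"method": "arm_command", "body": {"deltas": [{"tx": -11.5,"ty": 29.1,"tz": 0,"ax": 0,"ay": 0,"az": 0.098},{"tx": -11.5,"ty": 29.1,"tz": 0,"ax": 0,"ay": 0,"az": 0.098},{"tx": -11.5,"ty": 29.1,"tz": 0,"ax": 0,"ay": 0,"az": 0.098},{"tx": -11.5,"ty": 29.1,"tz": 0,"ax": 0,"ay": 0,"az": 0.098},{"tx": -11.5,"ty": 29.1,"tz": 0,"ax": 0,"ay": 0,"az": 0.098}]}}

```text
time: 16.45
ee_pos: [493.0, 120.3, 109.4]
tool_rot: [0.388, 0.922, 0.0, 0.0]
force: [0.2, 0.1, -0.5]
finger_gap: 60.0
gripper_force: 0.0
```

{"method": "arm_command", "body": {"deltas": [{"tx": -11.5,"ty": 29.1,"tz": 0,"ax": 0,"ay": 0,"az": 0.098},{"tx": -11.5,"ty": 29.1,"tz": 0,"ax": 0,"ay": 0,"az": 0.098},{"tx": -11.5,"ty": 29.1,"tz": 0,"ax": 0,"ay": 0,"az": 0.098},{"tx": -11.5,"ty": 29.1,"tz": 0,"ax": 0,"ay": 0,"az": 0.098},{"tx": -11.5,"ty": 29.1,"tz": 0,"ax": 0,"ay": 0,"az": 0.098}]}}

```text
time: 16.87
ee_pos: [435.4, 265.8, 109.5]
tool_rot: [0.152, 0.988, 0.0, 0.0]
force: [0.3, -0.7, -0.2]
finger_gap: 59.7
gripper_force: 0.0
```

{"method": "arm_command", "body": {"deltas": [{"tx": -11.5,"ty": 29.1,"tz": 0,"ax": 0,"ay": 0,"az": 0.098},{"tx": 0,"ty": 0,"tz": 0,"ax": 0,"ay": 0,"az": 0},{"tx": 0,"ty": 0,"tz": 0,"ax": 0,"ay": 0,"az": 0},{"tx": 0,"ty": 0,"tz": 0,"ax": 0,"ay": 0,"az": 0},{"tx": 0,"ty": 0,"tz": 0,"ax": 0,"ay": 0,"az": 0}]}}

```text
time: 17.28
ee_pos: [425.0, 292.6, 109.4]
tool_rot: [0.107, 0.994, -0.0, -0.0]
force: [-0.6, 0.1, -0.2]
finger_gap: 59.8
gripper_force: 0.0
```

Run:
```python
from h import *
w=grab('wrist','w4');t=grab('top','t4');st=observe();print(st['ee_pos'],st['finger_gap'],st['qpos'])
print(proj(w,[[425.2,293.5,36]])*.57+[480,0])
u,v=proj(t,[[609,-171,44]])[0].astype(int)
a=cv2.resize(t['color'][v-40:v+40,u-60:u+60],None,fx=4,fy=4,interpolation=cv2.INTER_CUBIC)
b=cv2.resize(w['color'],None,fx=.57,fy=.57,interpolation=cv2.INTER_AREA)
h=max(len(a),len(b));a=cv2.copyMakeBorder(a,0,h-len(a),0,0,0);b=cv2.copyMakeBorder(b,0,h-len(b),0,0,0)
cv2.imwrite('pics/c4.png',np.hstack([a,b])[:,:,::-1])
```

```text
[425.1403887  292.51840002 109.50990763] 59.79736871005748 [ 5.99848973e-01  3.17675753e-01  1.95779349e+00 -1.77213810e-04
  8.66328598e-01 -7.55753044e-01]
[[638.6018175  125.44827618]]
```

View pics/c4.png

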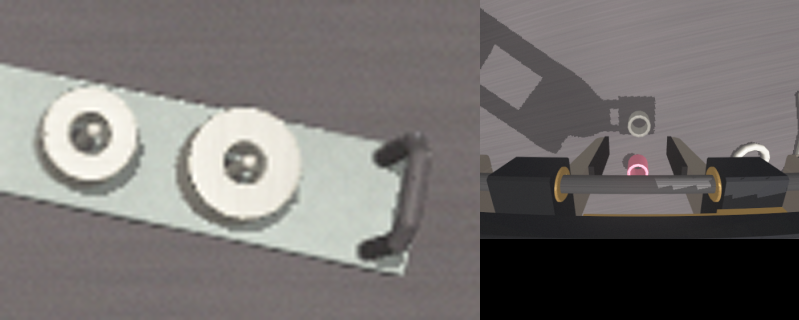

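The 64 die is seated next to the handle, at (243,165) in the crop. The 34 die is at (639,124) in the wrist inset, as predicted, and the pink one lies clear of the fingers' path.

{"method": "arm_command", "body": {"deltas": [{"tx": 0,"ty": 0.8,"tz": -25,"ax": 0,"ay": 0,"az": 0},{"tx": 0,"ty": 0,"tz": -30,"ax": 0,"ay": 0,"az": 0},{"tx": 0,"ty": 0,"tz": -24,"ax": 0,"ay": 0,"az": 0},{"tx": 0,"ty": 0,"tz": -15,"ax": 0,"ay": 0,"az": 0},{"tx": 0,"ty": 0,"tz": -7,"ax": 0,"ay": 0,"az": 0}]}}

```text
time: 17.8
ee_pos: [423.9, 292.7, 6.5]
tool_rot: [0.107, 0.994, -0.001, -0.001]
force: [-0.2, -1.1, 1.2]
finger_gap: 60.2
gripper_force: 0.0
```

{"method": "arm_command", "body": {"deltas": [{"tx": 0,"ty": 0,"tz": 0,"ax": 0,"ay": 0,"az": 0},{"tx": 0,"ty": 0,"tz": 0,"ax": 0,"ay": 0,"az": 0},{"tx": 0,"ty": 0,"tz": 0,"ax": 0,"ay": 0,"az": 0},{"tx": 0,"ty": 0,"tz": 0,"ax": 0,"ay": 0,"az": 0},{"tx": 0,"ty": 0,"tz": 0,"ax": 0,"ay": 0,"az": 0}], "hand": 15, "grip_force": 40}}

```text
time: 18.22
ee_pos: [425.5, 294.8, 9.7]
tool_rot: [0.106, 0.994, 0.001, 0.001]
force: [-0.2, -0.7, 3.9]
finger_gap: 33.8
gripper_force: 40.0
```

{"method": "arm_command", "body": {"deltas": [{"tx": 0,"ty": 0,"tz": 0,"ax": 0,"ay": 0,"az": 0},{"tx": 0,"ty": 0,"tz": 0,"ax": 0,"ay": 0,"az": 0},{"tx": 0,"ty": 0,"tz": 0,"ax": 0,"ay": 0,"az": 0}]}}

```text
time: 18.47
ee_pos: [425.5, 294.8, 9.6]
tool_rot: [0.106, 0.994, 0.001, 0.001]
force: [0.6, -0.8, 6.2]
finger_gap: 33.8
gripper_force: 40.0
```

{"method": "arm_command", "body": {"deltas": [{"tx": 0,"ty": 0,"tz": 15,"ax": 0,"ay": 0,"az": 0},{"tx": 0,"ty": 0,"tz": 30,"ax": 0,"ay": 0,"az": 0},{"tx": 0,"ty": 0,"tz": 35,"ax": 0,"ay": 0,"az": 0},{"tx": 10,"ty": -9,"tz": 21,"ax": 0,"ay": 0,"az": 0},{"tx": 20,"ty": -17,"tz": 0,"ax": 0,"ay": 0,"az": 0}]}}

```text
time: 18.88
ee_pos: [456.0, 270.7, 114.4]
tool_rot: [0.105, 0.994, 0.002, 0.002]
force: [0.7, 0.2, -1.4]
finger_gap: 33.3
gripper_force: 40.0
```

{"method": "arm_command", "body": {"deltas": [{"tx": 24,"ty": -21,"tz": 0,"ax": 0,"ay": 0,"az": 0},{"tx": 24,"ty": -21,"tz": 0,"ax": 0,"ay": 0,"az": 0},{"tx": 24,"ty": -21,"tz": 0,"ax": 0,"ay": 0,"az": 0},{"tx": 24,"ty": -21,"tz": 0,"ax": 0,"ay": 0,"az": 0},{"tx": 24,"ty": -21,"tz": 0,"ax": 0,"ay": 0,"az": 0}]}}

```text
time: 19.3
ee_pos: [575.6, 162.3, 110.0]
tool_rot: [0.106, 0.994, 0.0, 0.0]
force: [0.1, 1.2, -1.1]
finger_gap: 33.4
gripper_force: 40.0
```

{"method": "arm_command", "body": {"deltas": [{"tx": 24,"ty": -21,"tz": 0,"ax": 0,"ay": 0,"az": 0},{"tx": 24,"ty": -21,"tz": 0,"ax": 0,"ay": 0,"az": 0},{"tx": 24,"ty": -21,"tz": 0,"ax": 0,"ay": 0,"az": 0},{"tx": 16,"ty": -13.7,"tz": 0,"ax": 0,"ay": 0,"az": 0},{"tx": 0,"ty": 0,"tz": 0,"ax": 0,"ay": 0,"az": 0}]}}

```text
time: 19.72
ee_pos: [665.8, 83.9, 109.9]
tool_rot: [0.107, 0.994, -0.0, 0.001]
force: [-0.6, 0.3, -1.6]
finger_gap: 33.7
gripper_force: 40.0
```

{"method": "arm_command", "body": {"deltas": [{"tx": 0,"ty": 0,"tz": 0,"ax": 0,"ay": 0,"az": 0},{"tx": 0,"ty": 0,"tz": 0,"ax": 0,"ay": 0,"az": 0},{"tx": 0,"ty": 0,"tz": 0,"ax": 0,"ay": 0,"az": 0}]}}

```text
time: 19.97
ee_pos: [661.7, 87.5, 109.5]
tool_rot: [0.106, 0.994, 0.0, -0.0]
force: [0.9, -0.6, -0.9]
finger_gap: 33.9
gripper_force: 40.0
```

{"method": "arm_command", "body": {"deltas": [{"tx": 1.2,"ty": -0.2,"tz": -20,"ax": 0,"ay": 0,"az": 0},{"tx": 0,"ty": 0,"tz": -24,"ax": 0,"ay": 0,"az": 0},{"tx": 0,"ty": 0,"tz": -20,"ax": 0,"ay": 0,"az": 0},{"tx": 0,"ty": 0,"tz": -15,"ax": 0,"ay": 0,"az": 0},{"tx": 0,"ty": 0,"tz": -8,"ax": 0,"ay": 0,"az": 0}]}}

```text
time: 20.38
ee_pos: [661.9, 87.3, 20.7]
tool_rot: [0.106, 0.994, -0.0, -0.001]
force: [-0.6, 0.1, -2.1]
finger_gap: 33.5
gripper_force: 40.0
```

{"method": "arm_command", "body": {"deltas": [{"tx": 0,"ty": 0,"tz": -3,"ax": 0,"ay": 0,"az": 0},{"tx": 0,"ty": 0,"tz": 0,"ax": 0,"ay": 0,"az": 0},{"tx": 0,"ty": 0,"tz": -2,"ax": 0,"ay": 0,"az": 0},{"tx": 0,"ty": 0,"tz": 0,"ax": 0,"ay": 0,"az": 0},{"tx": 0,"ty": 0,"tz": 0,"ax": 0,"ay": 0,"az": 0}]}}

```text
time: 20.8
ee_pos: [664.5, 86.7, 18.5]
tool_rot: [0.106, 0.994, 0.0, 0.001]
force: [-0.4, -1.1, -0.3]
finger_gap: 33.6
gripper_force: 40.0
```

{"method": "arm_command", "body": {"deltas": [{"tx": 0,"ty": 0,"tz": 0,"ax": 0,"ay": 0,"az": 0},{"tx": 0,"ty": 0,"tz": 0,"ax": 0,"ay": 0,"az": 0},{"tx": 0,"ty": 0,"tz": 0,"ax": 0,"ay": 0,"az": 0},{"tx": 0,"ty": 0,"tz": 0,"ax": 0,"ay": 0,"az": 0}], "hand": 52}}

```text
time: 21.13
ee_pos: [664.1, 86.5, 17.9]
tool_rot: [0.106, 0.994, 0.0, 0.0]
force: [0.8, 0.3, 0.2]
finger_gap: 51.9
gripper_force: 0.0
```

{"method": "arm_command", "body": {"deltas": [{"tx": 0,"ty": 0,"tz": 15,"ax": 0,"ay": 0,"az": 0},{"tx": 0,"ty": 0,"tz": 25,"ax": 0,"ay": 0,"az": 0},{"tx": 0,"ty": 0,"tz": 30,"ax": 0,"ay": 0,"az": 0},{"tx": 0,"ty": 0,"tz": 30,"ax": 0,"ay": 0,"az": 0},{"tx": -20,"ty": 0,"tz": 20,"ax": 0,"ay": 0,"az": 0}]}}

```text
time: 21.55
ee_pos: [647.7, 86.7, 142.0]
tool_rot: [0.106, 0.994, 0.001, 0.003]
force: [0.5, -0.1, 1.4]
finger_gap: 52.0
gripper_force: 0.0
```

{"method": "arm_command", "body": {"deltas": [{"tx": -35,"ty": 0,"tz": 0,"ax": 0,"ay": 0,"az": 0},{"tx": -35,"ty": 0,"tz": 0,"ax": 0,"ay": 0,"az": 0},{"tx": -35,"ty": 0,"tz": 0,"ax": 0,"ay": 0,"az": 0},{"tx": -35,"ty": 0,"tz": 0,"ax": 0,"ay": 0,"az": 0},{"tx": -35,"ty": 0,"tz": 0,"ax": 0,"ay": 0,"az": 0}]}}

```text
time: 21.97
ee_pos: [467.4, 86.4, 138.6]
tool_rot: [0.106, 0.994, 0.0, 0.001]
force: [0.6, -0.1, 0.6]
finger_gap: 51.7
gripper_force: 0.0
```

{"method": "arm_command", "body": {"deltas": [{"tx": -35,"ty": 0,"tz": 0,"ax": 0,"ay": 0,"az": 0},{"tx": -35,"ty": 0,"tz": 0,"ax": 0,"ay": 0,"az": 0},{"tx": 0,"ty": 0,"tz": 0,"ax": 0,"ay": 0,"az": 0},{"tx": 0,"ty": 0,"tz": 0,"ax": 0,"ay": 0,"az": 0},{"tx": 0,"ty": 0,"tz": 0,"ax": 0,"ay": 0,"az": 0}]}}

```text
time: 22.38
ee_pos: [400.4, 86.8, 138.8]
tool_rot: [0.106, 0.994, 0.0, 0.001]
force: [0.7, -0.2, -0.2]
finger_gap: 51.8
gripper_force: 0.0
```

Run:
```python
from h import *
t=grab('top','t5');s=grab('scene','s5')
P=[[608.7,-171.3,44],[626.8,-85,44],[645,1,44],[663.3,87,44]]
def face(im,uv,th):
    g=cv2.cvtColor(im['color'],cv2.COLOR_RGB2GRAY);u,v=np.round(uv).astype(int)
    g=cv2.resize(g[v-18:v+18,u-18:u+18],None,fx=4,fy=4)
    c=max(cv2.findContours((g>th).astype(np.uint8),cv2.RETR_EXTERNAL,cv2.CHAIN_APPROX_NONE)[0],key=cv2.contourArea)
    (x,y),ax,_=cv2.fitEllipse(c); return ((x+.5)/4-.5+u-18,(y+.5)/4-.5+v-18)
for p in P:
    print(p,face(t,proj(t,[p])[0],225),proj(t,[p])[0])
a=cv2.resize(t['color'][125:210,225:445],None,fx=3.4,fy=3.4,interpolation=cv2.INTER_CUBIC)
b=cv2.resize(s['color'][190:320,130:400],None,fx=2.35,fy=2.35,interpolation=cv2.INTER_CUBIC)
W=max(a.shape[1],b.shape[1]);a,b=[cv2.copyMakeBorder(x,0,0,0,W-x.shape[1],0) for x in(a,b)]
cv2.imwrite('pics/c5.png',np.vstack([a,b])[:600,:,::-1])
```

```text
[608.7, -171.3, 44] (np.float64(395.5503749847412), np.float64(177.23242568969727)) [395.45237855 177.58823165]
[626.8, -85, 44] (np.float64(357.11314392089844), np.float64(169.75089073181152)) [357.0417016  169.68010004]
[645, 1, 44] (np.float64(318.0523509979248), np.float64(161.48275756835938)) [318.72335832 161.78294705]
[663.3, 87, 44] (np.float64(280.6715202331543), np.float64(153.2906894683838)) [280.50023065 153.92373751]
```

View pics/c5.png

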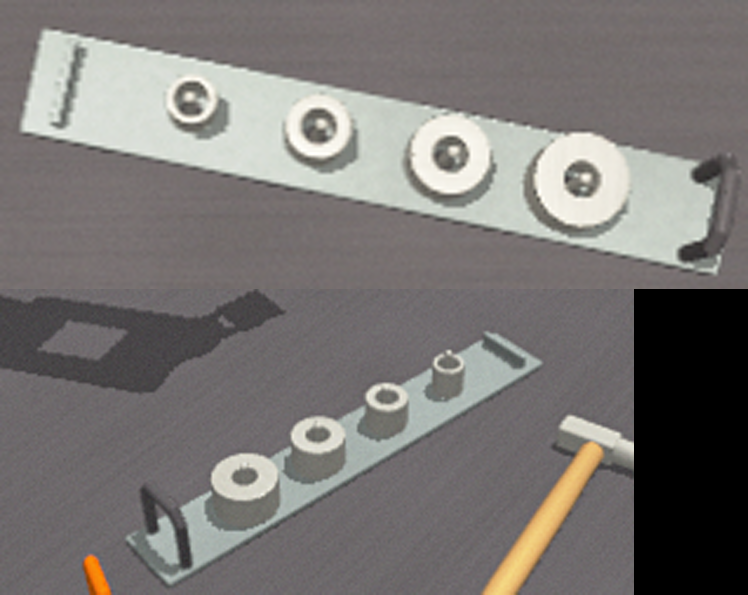

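All four dies sit flat over their posts at (581,180), (450,155), (319,127) and (191,101) in the top crop. The largest is by the handle, each is within about 2 mm of its post, and the gripper is clear.

```bash
python3 -c "
from cell import *
print(job_done())"
```

```text
the job is handed in; nothing more can be done
None
```

The job is handed in: all four dies are on their posts in order, largest next to the handle and smallest at the far end, and the last camera check showed them flat and within about 2 mm; the scroll was never approached, though I did not re-measure its position, and no verdict came back.

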